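# Present a ball in its dish to the inspection camera

## Task

Slide the clear guard of the white dust box fully open by its orange handle, then lift out the dish by its blue bar and, keeping it level so that the loose ball stays in the middle, carry it to the inspection camera. On the way give it a quarter turn (either way round), so that the bar lies square across the camera's line of sight, with the ball above the centre of the round light plate and level with the lens. Finish while holding the dish there, still and level in the air, and leave the guard open and the other things on the bench where they are.

Things in the scene. Friction and masses are not known exactly. Their poses are not given: they have to be found in the camera images.
- dustbox: fixed white box, 206 mm (x) x 412 mm (y) x 115 mm high, rails on both long edges up to 128 mm; origin under its centre on the bench. Its right half (negative y) is an open-topped well, inside 194 (x) x 191 mm (y), centred at y = -105 mm, floor 6 mm above the bench; the left half is a closed deck under the opened guard
- guard (a joint): the clear guard's slide along the box's +y, in m: 0 shut over the well, 0.19 fully open over the deck (a stop); starts between shut and a quarter open. Resists with 2 N plus 5 N per m/s, stays where it is left. A flat panel 196 x 200 mm, its top 123 mm above the bench
- guard_handle (a point): on the guard's orange handle, an upright block standing on the middle of the panel, 50 mm along the box's x, 14 mm thick along the box's y, 45 mm high (123 to 168 mm above the bench); this point is on its centre line, 30 mm above the panel and 15 mm below the block's top. Axes as the box's
- dish: loose round metal dish, 116 mm across, 0.2 to 0.4 kg, standing in the well; origin at the centre of its underside, z up. Over it along the dish's x runs a blue bar, 115 mm long, 10 mm thick (its y), 66 to 94 mm above the underside, on posts 54 mm from the centre; at the start it points roughly along the box's x. The floor slopes 5 degrees to the middle (15 beyond 28 mm out)
- dish_middle (a point): the point in the dish where the ball's centre lies when centred: 22 mm above the dish's underside on its axis; axes as the dish's
- ball_center (a point): centre of the loose polished red ball, 28 mm in diameter, about 90 g, which lies in the dish and rolls easily
- station: fixed inspection station; origin on the bench under the centre of its round light plate (black, white middle, 124 mm across, 12 mm high). A grey camera stands on its +x side and looks along its -x: lens front at x = 119 mm, lens axis 125 mm above the bench, camera top at 153 mm. The dish's bar (dish x) must end along this station's y
- station_focus (a point): the point where the ball's centre must be held: above the centre of the light plate at lens height, 125 mm above the bench; axes as the station's
- jar: amber screw-top jar, 56 mm across, 75 mm high; origin under its centre; leave alone
- tape: grey roll standing flat, 100 mm across, 48 mm high; origin under its centre; leave alone
- screwtray: red open tray 90 x 130 x 40 mm with one divider; origin under its centre; leave alone
- driver: screwdriver with orange handle lying on the bench; origin beneath its middle; leave alone
- adapter: small square steel coupling, 42 mm square, 34 mm high; origin under its centre; leave alone
- mug: white mug, 80 mm across, 95 mm high; origin under its centre; leave alone

How it is judged:
On the way, in this order (a step that is already met when the one before it is completed fails the run):
1. the guard is slid fully open (value of joint guard above 0.17 m), for 0.2 s.
2. the dish is lifted clear above the dust box, level, with the ball in it (height (world z) of dish above 0.14 m and contact force between the fingers and dish above 1 N and angle between dish's own z axis and vertical below 0.2 rad and distance between ball_center and dish_middle below 0.03 m), for 0.2 s.
At the end, for the whole second after the job is handed in: The fingers alone hold the dish, still, level within 5 degrees, bar within 10 degrees of square to the camera's view; the ball is within 12 mm of the dish's middle and, sideways and in height, within 25 mm of the point over the plate's centre at lens height; the guard is open by 150 mm or more (horizontal distance between ball_center and station_focus below 0.025 m and z of ball_center in the frame of station_focus between -0.025 and 0.025 m and angle between the x axis of dish and the y axis of station, either way round below 0.17 rad and angle between dish's own z axis and vertical below 0.09 rad and distance between ball_center and dish_middle below 0.012 m and linear speed of dish below 0.02 m/s and angular speed of dish below 0.2 rad/s and contact force between the fingers and dish above 1 N and contact force between dish and station below 0.1 N and contact force between dish and dustbox below 0.1 N and value of joint guard above 0.15 m); the arm keeps its last pose, push and grip.
It fails at once if the ball rolls more than 30 mm from the dish's middle (distance between ball_center and dish_middle above 0.03 m).
It fails at once if the dish is tipped by more than about 15 degrees (angle between dish's own z axis and vertical above 0.26 rad).
It fails at once if a bystander is moved by more than 30 mm (distance of any of jar, tape, screwtray, driver, adapter, mug from where it was at the start of the episode above 0.03 m).
It also fails if it takes over 72 s, if anything falls off the work surface, if the arm or the gripper's body presses on something with over 40 N, if the wrist force passes 120 N, or if a joint passes its speed limit or range.

## Robot

A 6-joint arm with a two-finger parallel gripper is mounted at the origin on the work surface. World frame = base frame: x ahead of the robot, y to its left, z up, the work surface at z = 0. Lengths are in m, angles in rad, forces in N, time in s.
With the tool pointing down it reaches from about 0.425 to 0.95 m from the base axis. Payload 14.7 kg.
Tool frame: the origin (TCP) lies on the centre line of the jaws, within the pads' length; the fingertips stand 19 mm ahead of it and the grasp point (between the pads) is the TCP; y points along the fingers, x is the direction in which the jaws open and shut, and the axes are right-handed (so a half turn about y gives the same grasp; the last joint's range is limited). The gripper opens to 85 mm and grips with 20 to 120 N. Pads are 22 mm wide; open, the fingers measure 114 mm over their backs; the gripper's body (76 mm by 85 mm) begins 54 mm behind the grasp point. The pads swing forward as they close: fully open they stand 13 mm farther back than shut.
Start: joints at [1.11, 0.48, 1.596, -0, 1.065, -0.047], TCP at [0.261, 0.595, 0.218] pointing down, gripper open.
Joint ranges: [-2.75, 2.75], [-0.82, 2.05], [0.23, 2.67], [-1.56, 4.7], [0.09, 2.69], [-2.92, 2.92]. Speed limits (rad/s): [1.89, 1.89, 2.39, 3.01, 3.01, 3.01].

## Interface

Orientations are given as a 3x3 rotation matrix whose columns are the frame's x, y, z axes.
In Python, from station import env gives the robot as it stands.
- The arm moves only by the shell command python3 -m jog 'ROWS' [FORCE]. ROWS is JSON, a list of rows, each a list of 7 numbers: the turn, a rotation vector about the tool's x, y, z in rad, then the shift along the tool's x, y, z in cm, then the closure, from 0 (fully open) to 1 (shut). A call has exactly 10 rows; each row is the pose to reach, as a shift and turn from the pose measured when the call began, along the tool's axes at that moment; what a row does not reach only later rows make up. A row lasts 1/12 s, in which the tool goes at most 41.7 mm and 7.16 degrees, less where a joint would pass 70% of its speed; a pose out of reach is approached as far as the arm can. A call with a gripper value outside its range is refused whole. The fingers move at their own pace and stop on an object; FORCE is the grip in N (left out, the last holds). Time passes only in rows, so rows that repeat a pose let the fingers close, or fill a call up. It gives the time, the measured TCP pose, the force and the opening at its end, in the units of the state.
- env.get_obs(): the state, without advancing time (a new reading comes with each control period).
- env.get_image(name): name is "side" or "top" or "wrist"; returns a dict with "image" (400x640x3 uint8, red, green, blue), "z_map" (400x640 float32, m along the optical axis (not along the pixel's ray), 0 where there is no reading), "fovy" (degrees; the focal length in pixels is half the picture's height over the tangent of half this angle, whatever the lens; pixels are square), "cx", "cy" (the principal point, pixels), "D" ([k1, k2, p1, p2, k3] as OpenCV has them; the pictures are not rectified), "R" (3x3) and "t" (3): a world point X has camera coordinates R X + t; the wrist camera has in their place "T_tool_cam" (4x4, takes a point from camera to tool coordinates, whose origin is the TCP and whose axes are the tool frame's). Camera axes: x right, y down, z forward; pixel columns grow to the right and rows downward; lengths in m; the calibration is good to about 2 mm. A picture is of the moment at which its call begins: read the wrist's pose just before it.
- env.close_job(): hands the job in, once; it reports no verdict.
The state is a dict: "time": time; "joints": joint angles; "dq": joint speeds; "tau": joint torques, N m; "tcp_pos": TCP position; "eef_rot": TCP orientation; "wrist_force": force on the tool from outside, world axes, zero at the start; "torque": the same for the moment, N m; "gripper_width": opening from 0.0 (shut) to 1.0 (fully open).
Only numpy, scipy, OpenCV 4.12 (cv2) and the standard library are available. Lean on these libraries where they do the work, as an engineer would, in place of code of your own. Each camera call takes 0.05 s, during which the arm holds its last target. There are 200 camera calls.

## Working session

There is one attempt and no reset: what is moved stays moved. The work goes in short steps, Python scripts to look and compute and a shell command to move; the robot and the scene stay as the last step left them, time stands still between calls to the robot, and variables do not carry over. Pictures are saved under pics/ and viewed, about 8 in all and at most 12, crops included, and the job is handed in when it is done.

```bash
mkdir -p pics; ls; cat > h.py <<'E'
import numpy as np, cv2
from station import env
def cam(n):
    o=env.get_obs(); c=env.get_image(n)
    c['f']=200/np.tan(np.radians(c['fovy'])/2)
    c['K']=np.array([[c['f'],0,c['cx']],[0,c['f'],c['cy']],[0,0,1]])
    if n=='wrist':
        T=np.eye(4);T[:3,:3]=o['eef_rot'];T[:3,3]=o['tcp_pos'];T=T@np.array(c['T_tool_cam'])
    else:
        T=np.eye(4);R=np.array(c['R']);T[:3,:3]=R.T;T[:3,3]=-R.T@np.array(c['t'])
    c['T']=T; return c
def rays(c,uv):
    p=cv2.undistortPoints(np.array(uv,float).reshape(-1,1,2),c['K'],np.array(c['D'],float))[:,0]
    return np.c_[p,np.ones(len(p))]
def plane(c,uv,z):
    d=rays(c,uv)@c['T'][:3,:3].T; o=c['T'][:3,3]
    return o+d*((z-o[2])/d[:,2])[:,None]
def depth(c,uv):
    uv=np.array(uv).reshape(-1,2); r=rays(c,uv); z=c['z_map'][uv[:,1].astype(int),uv[:,0].astype(int)]
    return (r*z[:,None])@c['T'][:3,:3].T+c['T'][:3,3]
def save(c,n): cv2.imwrite('pics/'+n+'.png',c['image'][:,:,::-1])
E
python3 - <<'E'
from h import *
o=env.get_obs()
for k in o: print(k,np.round(o[k],3).tolist())
for n in('top','side'):
    c=cam(n);save(c,n+'0');print(n,c['fovy'],c['cx'],c['cy'],c['D'],c['T'].round(3).tolist())
E
```

```text
pics
time 0.0
joints [1.11, 0.481, 1.597, -0.0, 1.065, -0.047]
dq [0.001, -0.001, -0.001, -0.0, 0.0, 0.001]
tau [-0.003, -95.065, -43.019, -0.0, 0.012, -0.0]
tcp_pos [0.261, 0.595, 0.217]
eef_rot [[0.402, -0.001, -0.916], [0.916, -0.001, 0.402], [-0.001, -1.0, 0.0]]
wrist_force [-0.092, 0.176, 0.193]
torque [0.044, -0.053, 0.052]
gripper_width 0.999
top 54.253317089702634 313.6731789312302 201.55672740169533 [-0.02628669  0.          0.          0.          0.        ] [[0.012, -0.986, 0.168, 0.387], [-1.0, -0.016, -0.021, 0.13], [0.023, -0.167, -0.986, 1.036], [0.0, 0.0, 0.0, 1.0]]
side 55.06264978052548 319.42335891589545 191.93546627658523 [-0.09508584  0.          0.          0.          0.        ] [[0.839, -0.295, 0.457, 0.063], [-0.544, -0.427, 0.723, -0.684], [-0.018, -0.855, -0.518, 0.668], [0.0, 0.0, 0.0, 1.0]]
```

View pics/top0.png

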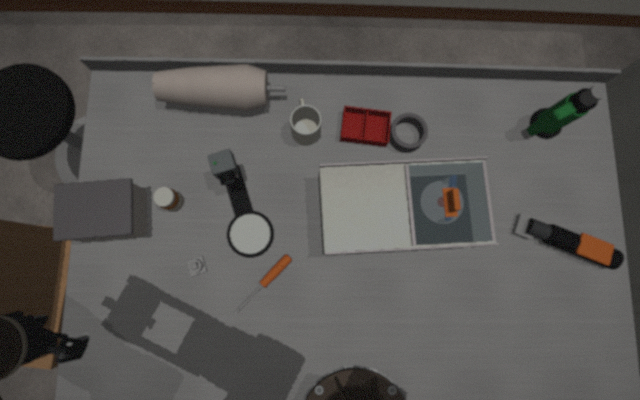

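View pics/side0.png

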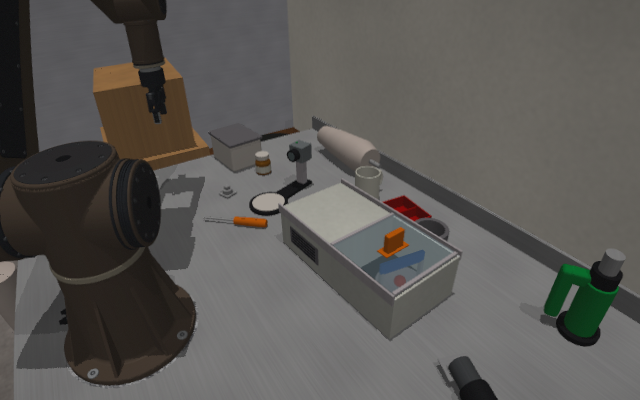

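```bash
cat > m.py <<'E'
from h import *
c=cam('top'); im=c['image']; hsv=cv2.cvtColor(im,cv2.COLOR_RGB2HSV)
def blobs(m,amin=30):
    n,l,s,ce=cv2.connectedComponentsWithStats(m.astype(np.uint8))
    return [(s[i,:5].tolist(),ce[i].round(1),l==i) for i in range(1,n) if s[i,4]>=amin]
H,S,V=[hsv[...,i].astype(int) for i in range(3)]
for s,ce,m in blobs((H>3)&(H<18)&(S>170)&(V>90)): 
    p=depth(c,np.argwhere(m)[:,::-1]); top=p[p[:,2]>np.percentile(p[:,2],90)-.006]
    print('orange',s,ce,'at z.168',plane(c,[ce],.168).round(4),p.mean(0).round(4),'zmax',np.percentile(p[:,2],95).round(4),len(top),top.mean(0).round(4))
for s,ce,m in blobs((H>100)&(H<125)&(S>90)): print('blue',s,ce,plane(c,[ce],.1).round(3))
for s,ce,m in blobs((V>150)&(S<60),200):
    p=depth(c,np.argwhere(m)[:,::-1]); print('white',s,ce,p.mean(0).round(4),np.percentile(p[:,2],[5,50,95]).round(4))
    k=cv2.findContours(m.astype(np.uint8),0,1)[0]; k=max(k,key=len)
    if s[4]<3000: print(' ell',cv2.fitEllipse(k), plane(c,[cv2.fitEllipse(k)[0]],.012).round(4))
# high points by depth: cam head, box rails
uv=np.argwhere(c['z_map']>0)[:,::-1]; P=depth(c,uv)
def sel(u0,u1,v0,v1,z0,z1):
    k=(uv[:,0]>=u0)&(uv[:,0]<u1)&(uv[:,1]>=v0)&(uv[:,1]<v1)&(P[:,2]>z0)&(P[:,2]<z1); return P[k]
q=sel(195,250,140,200,.145,.165); print('camtop',len(q),q.mean(0).round(4),cv2.minAreaRect((q[:,:2]*1000).astype(np.float32)))
q=sel(305,505,145,265,.108,.14); r=cv2.minAreaRect((q[:,:2]*1000).astype(np.float32)); print('box',len(q),r,cv2.boxPoints(r).round(1).tolist(),np.percentile(q[:,2],[5,50,95]).round(4))
big=cv2.resize(im[140:270,300:510],None,fx=3.8,fy=3.8,interpolation=2);big=cv2.convertScaleAbs(big,alpha=1.4); cv2.imwrite('pics/box.png',big[:,:,::-1])
E
python3 m.py
```

```text
orange [444, 189, 15, 27, 205] [451.1 201.2] at z.168 [[ 0.5401 -0.2022  0.168 ]] [ 0.5444 -0.2113  0.1432] zmax 0.1682 91 [ 0.5453 -0.2131  0.1662]
orange [577, 234, 36, 31, 682] [595.2 249.4] at z.168 [[ 0.4339 -0.5316  0.168 ]] [ 0.4397 -0.6121  0.0623] zmax 0.0597 653 [ 0.4399 -0.6116  0.0628]
orange [261, 255, 29, 31, 258] [275.6 270.1] at z.168 [[0.381  0.1929 0.168 ]] [0.3801 0.2028 0.0309] zmax 0.0268 244 [0.3804 0.2028 0.0316]
camtop 517 [0.6284 0.3287 0.1512] ((622.832275390625, 327.0329895019531), (65.08735656738281, 56.25767135620117), 19.8150634765625)
box 14972 ((540.5736694335938, -114.06553649902344), (217.72027587890625, 412.1892395019531), 3.7005257606506348) [[418.6000061035156, 84.5999984741211], [445.20001220703125, -326.79998779296875], [662.5, -312.70001220703125], [635.9000244140625, 98.5999984741211]] [0.1115 0.117  0.1254]
```

View pics/box.png

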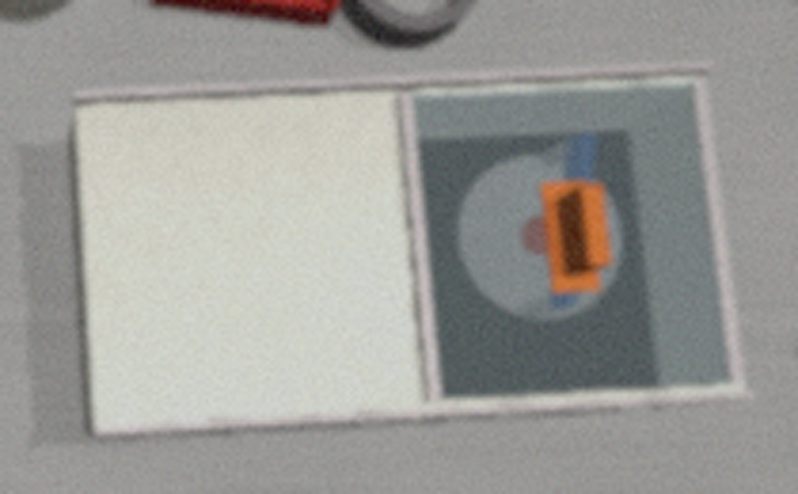

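```bash
python3 -m jog '[[0,0.12,0,-1.7,-0.6,-3.9,0],[0,0.24,0,-3.4,-1.2,-7.8,0],[0,0.36,0,-5.1,-1.8,-11.7,0],[0,0.48,0,-6.8,-2.4,-15.6,0],[0,0.6,0,-8.5,-3,-19.5,0],[0,0.72,0,-10.2,-3.6,-23.4,0],[0,0.84,0,-11.9,-4.2,-27.3,0],[0,0.96,0,-13.6,-4.8,-31.2,0],[0,1.08,0,-15.3,-5.4,-35.1,0],[0,1.2,0,-17,-6,-39,0]]'; python3 - <<'E'
from h import *
o=env.get_obs();R=np.array(o['eef_rot']);p=np.array(o['tcp_pos'])
print(o['joints'])
h=np.array([.553,-.150,.27]); print('delta tool cm',(R.T@(h-p)*100).round(2))
print('heading',np.degrees(np.arctan2(R[1,0],R[0,0])))
E
```

```text
time: 0.98
tcp_pos: [0.5422, 0.2901, 0.2762]
eef_rot: [[0.999, -0.001, 0.049], [-0.049, -0.001, 0.999], [-0.001, -1.0, -0.001]]
wrist_force: [0.3, 0.4, -0.1]
gripper_width: 1.001
[ 4.42356762e-01  3.79831681e-01  1.61038125e+00 -5.88957063e-04
  1.15227162e+00  4.91545878e-01]
delta tool cm [  3.24   0.65 -43.9 ]
heading -2.80461435031816
```

```bash
python3 -m jog '[[0,0.12,0,0.3,0,-3.9,0],[0,0.24,0,0.6,0,-7.8,0],[0,0.36,0,0.9,0,-11.7,0],[0,0.48,0,1.2,0,-15.6,0],[0,0.6,0,1.5,0,-19.5,0],[0,0.72,0,1.8,0,-23.4,0],[0,0.84,0,2.1,0,-27.3,0],[0,0.96,0,2.4,0,-31.2,0],[0,1.08,0,2.7,0,-35.1,0],[0,1.2,0,3,0,-39,0]]'; cat > w.py <<'E'
from h import *
o=env.get_obs();R=np.array(o['eef_rot']);p=np.array(o['tcp_pos'])
print('p',p.round(4),'heading',np.degrees(np.arctan2(R[1,0],R[0,0])).round(2),o['gripper_width'])
def tool(x): return (R.T@(np.array(x)-p)*100).round(2)
E
python3 - <<'E'
from w import *
c=cam('wrist');save(c,'w1')
c=cam('top')
im=c['image'].copy();cv2.imwrite('pics/st.png',cv2.resize(im[130:290,170:310],None,fx=3.7,fy=3.7)[:,:,::-1])
V=im.max(2)
m=np.zeros(V.shape,np.uint8);m[205:262,222:280]=V[205:262,222:280]>150
k=max(cv2.findContours(m,0,1)[0],key=len);e=cv2.fitEllipse(k);print(e,plane(c,[e[0]],.012).round(4))
E
```

```text
time: 1.82
tcp_pos: [0.5526, -0.1028, 0.2765]
eef_rot: [[0.311, -0.001, 0.951], [-0.951, -0.001, 0.311], [0.001, -1.0, -0.001]]
wrist_force: [1.7, 0.5, 0.3]
gripper_width: 1.0
p [ 0.5526 -0.1028  0.2765] heading -71.9 1.0002513552284318
((249.60760498046875, 233.4624786376953), (37.70625305175781, 38.661766052246094), 66.10791015625) [[0.4735 0.2748 0.012 ]]
```

View pics/w1.png

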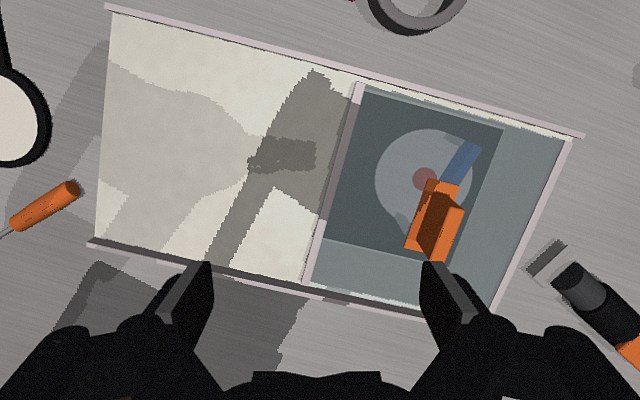

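View pics/st.png

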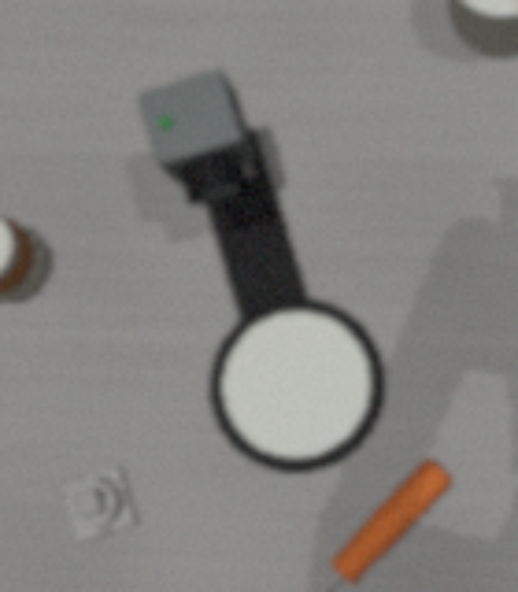

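```bash
cat > hd.py <<'E'
from w import *
c=cam('wrist');hsv=cv2.cvtColor(c['image'],cv2.COLOR_RGB2HSV)
m=(hsv[...,0]>3)&(hsv[...,0]<18)&(hsv[...,1]>170);m[:130]=0
uv=np.argwhere(m)[:,::-1];uv=uv[(uv[:,0]>370)&(uv[:,0]<500)]
P=depth(c,uv);P=P[(P[:,2]>.1)&(P[:,2]<.19)];print(np.percentile(P[:,2],[2,25,50,75,98]).round(4))
q=P[P[:,2]>.162];r=cv2.minAreaRect((q[:,:2]*1000).astype(np.float32));print('top',len(q),q.mean(0).round(4),r)
q=P[(P[:,2]<.130)];print('base',len(q),q.mean(0).round(4),cv2.minAreaRect((q[:,:2]*1000).astype(np.float32)))
# box rails
uv=np.argwhere(c['z_map']>0)[:,::-1];P=depth(c,uv);q=P[(P[:,2]>.1245)&(P[:,2]<.131)]
print('rails',len(q),cv2.minAreaRect((q[:,:2]*1000).astype(np.float32)))
E
python3 hd.py
```

```text
p [ 0.5529 -0.106   0.2763] heading -72.11 1.0019142596474637
[0.1235 0.1251 0.1472 0.1668 0.1685]
top 1071 [ 0.5486 -0.2148  0.167 ] ((547.3428344726562, -215.92401123046875), (49.816131591796875, 14.17979907989502), 3.50461745262146)
base 1069 [ 0.5529 -0.2099  0.1249] ((546.609619140625, -216.15594482421875), (69.87890625, 29.938283920288086), 3.4399983882904053)
rails 6676 ((539.927978515625, -115.36087036132812), (217.22055053710938, 412.0497131347656), 3.762070417404175)
```

```bash
python3 -c "
from w import *
print(tool([.547,-.216,.22]),tool([.547,-.216,.154]))"
```

```text
p [ 0.5528 -0.1036  0.2762] heading -71.83 1.0005969012003963
[10.5   5.63 -4.05] [10.49 12.23 -4.04]
```

```bash
python3 -m jog '[[0,0.08,0,3.5,1.2,-1.3,0],[0,0.17,0,7,2.4,-2.7,0],[0,0.252,0,10.5,3.6,-4.05,0],[0,0.252,0,10.5,4.5,-4.05,0],[0,0.252,0,10.5,6.5,-4.05,0],[0,0.252,0,10.5,8.5,-4.05,0],[0,0.252,0,10.5,10.5,-4.05,0],[0,0.252,0,10.5,11.5,-4.05,0],[0,0.252,0,10.5,12.2,-4.05,0],[0,0.252,0,10.5,12.2,-4.05,0]]'
python3 -m jog '[[0,0,0,0,0,0,1],[0,0,0,0,0,0,1],[0,0,0,0,0,0,1],[0,0,0,0,0,0,1],[0,0,0,0,0,0,1],[0,0,0,0,0,0,1],[0,0,0,0,0,0,1],[0,0,0,0,0,0,1],[0,0,0,0,0,0,1],[0,0,0,0,0,0,1]]' 40
```

```text
time: 2.8
tcp_pos: [0.5466, -0.2152, 0.1533]
eef_rot: [[0.066, -0.003, 0.998], [-0.998, -0.0, 0.066], [0.0, -1.0, -0.003]]
wrist_force: [-1.0, -0.1, -0.6]
gripper_width: 0.998
time: 3.63
tcp_pos: [0.5467, -0.2153, 0.1538]
eef_rot: [[0.066, -0.002, 0.998], [-0.998, -0.0, 0.066], [0.0, -1.0, -0.002]]
wrist_force: [-1.0, 0.9, 5.9]
gripper_width: 0.125
```

```bash
python3 -m jog '[[0,0,0,-1,0,0,1],[0,0,0,-2.5,0,0,1],[0,0,0,-4.5,0,0,1],[0,0,0,-7,0,0,1],[0,0,0,-9.5,0,0,1],[0,0,0,-12,0,0,1],[0,0,0,-14.5,0,0,1],[0,0,0,-16.5,0,0,1],[0,0,0,-17.8,0,0,1],[0,0,0,-18.4,0,0,1]]'
python3 -m jog '[[0,0,0,0,0,0,1],[0,0,0,0,0,0,1],[0,0,0,0,0,0,1],[0,0,0,0,0,0,0],[0,0,0,0,0,0,0],[0,0,0,0,0,0,0],[0,0,0,0,0,0,0],[0,0,0,0,0,0,0],[0,0,0,0,0,0,0],[0,0,0,0,0,0,0]]'
python3 -m jog '[[0,0,0,0,-2,0,0],[0,0,0,0,-4,0,0],[0,0,0,0,-7,0,0],[0,0,0,0,-10,0,0],[0,0,0,3,-13,0,0],[0,0,0,6,-14,0,0],[0,0,0,9,-14,0,0],[0,0,0,11,-14,0,0],[0,0,0,12,-14,0,0],[0,0,0,12,-14,0,0]]'
python3 - <<'E'
from w import *
c=cam('wrist');save(c,'w2')
E
```

```text
time: 4.47
tcp_pos: [0.5346, -0.03, 0.1539]
eef_rot: [[0.068, -0.002, 0.998], [-0.998, -0.0, 0.068], [0.0, -1.0, -0.002]]
wrist_force: [1.1, -2.5, 0.6]
gripper_width: 0.126
time: 5.3
tcp_pos: [0.5346, -0.0301, 0.1539]
eef_rot: [[0.068, -0.002, 0.998], [-0.998, -0.0, 0.068], [0.0, -1.0, -0.002]]
wrist_force: [0.4, -0.2, 0.4]
gripper_width: 0.999
time: 6.13
tcp_pos: [0.5429, -0.1515, 0.2938]
eef_rot: [[0.066, -0.002, 0.998], [-0.998, -0.001, 0.066], [0.001, -1.0, -0.002]]
wrist_force: [-0.3, 0.5, -0.1]
gripper_width: 1.001
p [ 0.5429 -0.1515  0.2938] heading -86.23 1.000654374523075
```

View pics/w2.png

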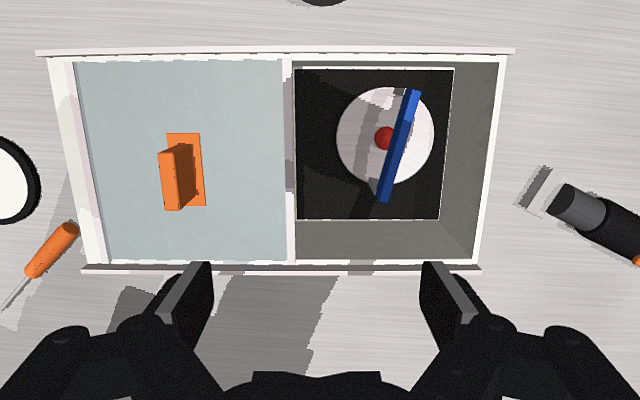

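```bash
cat > bar.py <<'E'
from w import *
c=cam('wrist');hsv=cv2.cvtColor(c['image'],cv2.COLOR_RGB2HSV);H,S,V=[hsv[...,i] for i in range(3)]
uv=np.argwhere((H>105)&(H<125)&(S>130))[:,::-1];P=depth(c,uv);print('bar z',np.percentile(P[:,2],[2,50,98]).round(4))
zt=np.percentile(P[:,2],95);q=P[P[:,2]>zt-.006];r=cv2.minAreaRect((q[:,:2]*1000).astype(np.float32));print('bartop',len(q),q.mean(0).round(4),r)
d=np.linalg.svd(q[:,:2]-q[:,:2].mean(0),full_matrices=False)[2][0];print('bar heading',np.degrees(np.arctan2(d[1],d[0])))
m=(((H<8)|(H>172))&(S>150)).astype(np.uint8);m[:,:330]=0
uvb=np.argwhere(m)[:,::-1];uvb=uvb[(uvb[:,1]<260)];B=depth(c,uvb);print('ball',len(uvb),B.mean(0).round(4),B[:,2].max())
uo=np.argwhere((H>3)&(H<18)&(S>170))[:,::-1];P=depth(c,uo);q=P[(P[:,2]>.162)&(P[:,2]<.175)]
if len(q): print('handle',cv2.minAreaRect((q[:,:2]*1000).astype(np.float32)))
ct=np.r_[np.array(r[0])/1000,0]
print('tool to bar centre',tool(ct+[0,0,.2]),tool(ct+[0,0,.085]))
E
python3 bar.py
```

```text
p [ 0.5427 -0.1502  0.2937] heading -86.21 0.9978993164708223
bar z [0.009 0.099 0.388]
bartop 130 [ 0.5625 -0.156   0.3907] ((582.5503540039062, -149.971435546875), (145.4414520263672, 73.74891662597656), 89.89877319335938)
bar heading -88.6353578169695
ball 331 [ 0.5633 -0.2341  0.0378] 0.4487395273846224
handle ((535.4430541992188, -32.11933135986328), (48.80836486816406, 14.325350761413574), 4.052916526794434)
tool to bar centre [0.24 9.36 4.  ] [ 0.24 20.86  4.02]
```

```bash
sed -i 's/H,S,V=\[hsv/hsv[245:]=0;H,S,V=[hsv/; s/^zt=.*95);q=P\[P\[:,2\]>zt-.006\]/q=P[(P[:,2]>.092)\&(P[:,2]<.106)]/' bar.py; python3 bar.py
```

```text
p [ 0.5426 -0.1494  0.2936] heading -86.16 1.003365936530536
bar z [0.007  0.0988 0.1009]
bartop 1304 [ 0.5675 -0.2324  0.0989] ((564.2929077148438, -232.82737731933594), (11.37039566040039, 114.27901458740234), 80.59432983398438)
bar heading 170.80845366377437
ball 329 [ 0.5659 -0.2308  0.0389] 0.4487264393136837
handle ((535.3186645507812, -32.04574203491211), (48.77330017089844, 14.48600959777832), 3.602518320083618)
tool to bar centre [8.47 9.36 1.62] [ 8.48 20.86  1.65]
```

```bash
python3 -m jog '[[0,0.08,0,2.5,2,0.5,0],[0,0.16,0,5,4,1,0],[0,0.229,0,7.5,6,1.5,0],[0,0.229,0,8.47,8,1.65,0],[0,0.229,0,8.47,9,1.65,0],[0,0.229,0,8.47,10,1.65,0],[0,0.229,0,8.47,11,1.65,0],[0,0.229,0,8.47,12,1.65,0],[0,0.229,0,8.47,12,1.65,0],[0,0.229,0,8.47,12,1.65,0]]'
python3 - <<'E'
from w import *
c=cam('wrist');save(c,'w3')
print(tool([.5643,-.2328,.09]))
E
```

```text
time: 7.12
tcp_pos: [0.5646, -0.2316, 0.1737]
eef_rot: [[-0.16, -0.002, 0.987], [-0.987, 0.0, -0.16], [0.0, -1.0, -0.002]]
wrist_force: [0.2, -0.8, 1.1]
gripper_width: 0.998
p [ 0.5646 -0.2316  0.1737] heading -99.19 0.9981127289159386
[0.13 8.37 0.01]
```

View pics/w3.png

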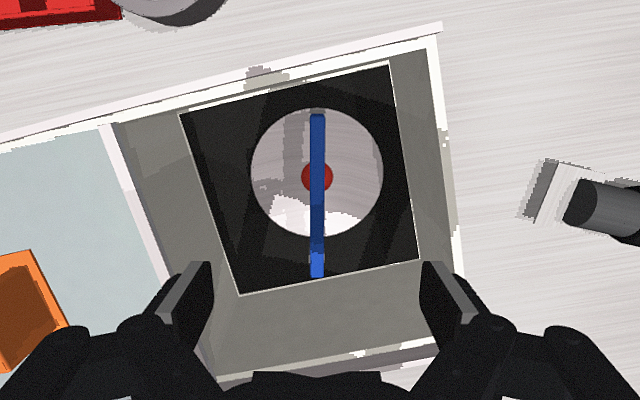

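```bash
python3 -m jog '[[0,0,0,0.1,1.5,0,0],[0,0,0,0.1,3.2,0,0],[0,0,0,0.1,4.8,0,0],[0,0,0,0.1,6.2,0,0],[0,0,0,0.1,7.3,0,0],[0,0,0,0.1,8,0,0],[0,0,0,0.1,8.35,0,0],[0,0,0,0.1,8.35,0,0.3],[0,0,0,0.1,8.35,0,0.5],[0,0,0,0.1,8.35,0,0.6]]' 50
python3 -m jog '[[0,0,0,0,0,0,0.65],[0,0,0,0,0,0,0.7],[0,0,0,0,0,0,0.75],[0,0,0,0,0,0,0.8],[0,0,0,0,0,0,0.84],[0,0,0,0,0,0,0.88],[0,0,0,0,0,0,0.92],[0,0,0,0,0,0,0.96],[0,0,0,0,0,0,1],[0,0,0,0,0,0,1]]'
python3 -m jog '[[0,0,0,0,0,0,1],[0,0,0,0,0,0,1],[0,0,0,0,0,0,1],[0,0,0,0,0,0,1],[0,0,0,0,-0.1,0,1],[0,0,0,0,-0.3,0,1],[0,0,0,0,-0.6,0,1],[0,0,0,0,-1,0,1],[0,0,0,0,-1.4,0,1],[0,0,0,0,-1.5,0,1]]'
python3 - <<'E'
from w import *
c=cam('wrist');save(c,'w4')
E
```

```text
time: 8.0
tcp_pos: [0.565, -0.2331, 0.0914]
eef_rot: [[-0.16, -0.001, 0.987], [-0.987, -0.0, -0.16], [0.001, -1.0, -0.001]]
wrist_force: [-1.0, 0.2, 0.4]
gripper_width: 0.606
time: 8.83
tcp_pos: [0.565, -0.2331, 0.0914]
eef_rot: [[-0.16, -0.001, 0.987], [-0.987, -0.001, -0.16], [0.001, -1.0, -0.001]]
wrist_force: [-0.1, 0.8, 0.3]
gripper_width: 0.003
time: 9.67
tcp_pos: [0.5655, -0.2333, 0.1074]
eef_rot: [[-0.16, 0.0, 0.987], [-0.987, -0.001, -0.16], [0.001, -1.0, 0.0]]
wrist_force: [0.1, -0.4, -1.3]
gripper_width: -0.004
p [ 0.5655 -0.2333  0.1074] heading -99.2 -0.004313177478184791
```

View pics/w4.png

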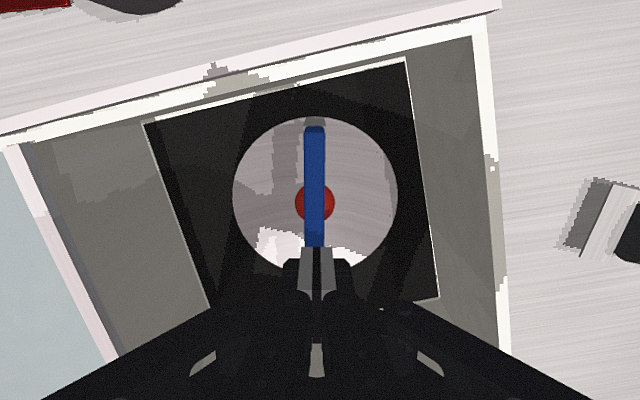

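```bash
python3 - <<'E'
from w import *
c=cam('wrist');hsv=cv2.cvtColor(c['image'],cv2.COLOR_RGB2HSV);H,S,V=[hsv[...,i] for i in range(3)]
uv=np.argwhere((H>105)&(H<125)&(S>130))[:,::-1];uv=uv[(uv[:,1]<300)&(abs(uv[:,0]-316)<20)]
P=depth(c,uv);t=(P-p)@R*100
for v in range(125,255,15):
    k=abs(uv[:,1]-v)<3; print(v,P[k].mean(0).round(4) if k.any() else '',t[k].mean(0).round(2) if k.any() else '')
for v in range(250,380,12): 
    q=depth(c,[[305,v],[316,v],[328,v]]);print(v,((q-p)@R*100).round(1).tolist(), c['image'][v,316])
E
```

```text
p [ 0.5655 -0.2332  0.1072] heading -99.2 0.006718958289404518
125 [ 0.6211 -0.2422  0.0813] [-0.    2.6   5.64]
140 [ 0.6171 -0.2417  0.0994] [0.   0.78 5.23]
155 [ 0.6103 -0.2405  0.0994] [0.   0.79 4.54]
170 [ 0.6034 -0.2392  0.0993] [-0.02  0.79  3.83]
185 [ 0.5966 -0.2381  0.101 ] [-0.02  0.63  3.15]
200 [ 0.5889 -0.2368  0.0994] [-0.02  0.79  2.36]
215 [ 0.5813 -0.2358  0.0994] [-0.    0.79  1.6 ]
230 [ 0.5735 -0.2345  0.0994] [-0.    0.78  0.81]
245 [ 0.566  -0.2331  0.0996] [-0.02  0.77  0.04]
250 [[-0.4, -2.0, 1.1], [0.1, -2.1, 1.1], [0.6, -2.0, 1.1]] [17 17 19]
262 [[-0.3, -3.1, 1.1], [0.1, -3.0, 1.1], [0.6, -3.1, 1.1]] [25 26 26]
274 [[-0.3, -4.0, 1.1], [0.1, -3.9, 1.1], [0.5, -4.0, 1.1]] [20 19 23]
286 [[-0.3, -4.8, 1.1], [0.1, -4.8, 1.1], [0.5, -4.8, 1.1]] [20 14 19]
298 [[-0.3, -5.7, 1.2], [0.1, -5.0, 0.7], [0.5, -5.6, 1.2]] [19 16 21]
310 [[-0.2, -6.2, 1.1], [0.1, -5.0, 0.3], [0.5, -6.3, 1.2]] [28 22 28]
322 [[-0.2, -6.9, 1.2], [0.1, -4.9, -0.3], [0.4, -6.9, 1.2]] [23 22 30]
334 [[-0.2, -7.1, 1.0], [0.1, -4.9, -0.8], [0.4, -7.2, 1.0]] [21 21 19]
346 [[-0.3, -6.2, -0.2], [0.1, 7.3, -11.7], [0.5, -6.1, -0.3]] [118 112 107]
358 [[-0.3, -6.1, -0.8], [0.1, 6.1, -11.7], [0.5, -6.1, -0.8]] [118 114 112]
370 [[-0.2, -6.7, -0.8], [0.1, 4.9, -11.7], [0.5, -6.7, -0.7]] [117 113 108]
```

```bash
python3 - <<'E'
from w import *
c=cam('side');im=c['image']
# project TCP and tip
def proj(X):
    Ti=np.linalg.inv(c['T']);return cv2.projectPoints(np.array([X],float),cv2.Rodrigues(Ti[:3,:3])[0],Ti[:3,3],c['K'],np.array(c['D'],float))[0].ravel()
a=proj(p);b=proj(p+R[:,1]*.019);print(a,b,proj([.5643,-.2328,.1]))
u,v=a.astype(int);cr=cv2.resize(im[v-80:v+50,u-90:u+90],None,fx=4,fy=4,interpolation=2)
for q,col in((a,(0,255,0)),(b,(255,255,0))): cv2.circle(cr,tuple(((q-[u-90,v-80])*4).astype(int).tolist()),3,col,-1)
cv2.imwrite('pics/s1.png',cv2.convertScaleAbs(cr,alpha=1.6)[:,:,::-1])
E
```

```text
p [ 0.5653 -0.2332  0.1069] heading -99.2 -0.0026301491391180535
[403.50119553 254.8497121 ] [402.65430179 261.32538412] [402.7303243  257.30875486]
```

View pics/s1.png

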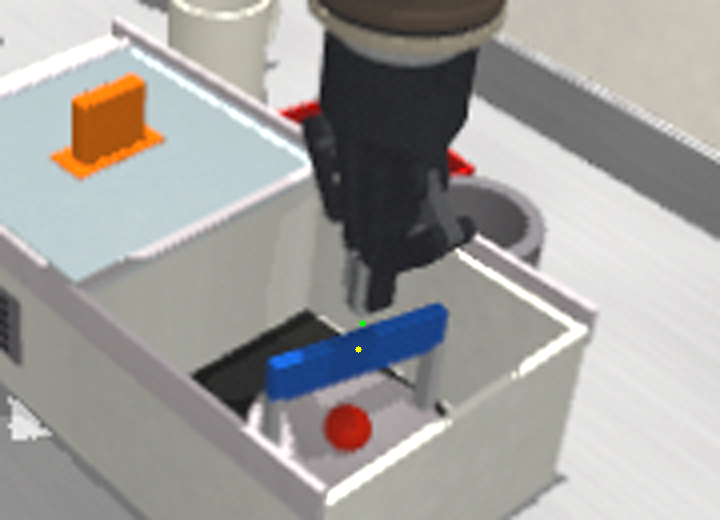

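The fingers shut above the bar: both views show the real fingertips about 12–18 mm behind the reported TCP, not 19 mm ahead of it. I'll reopen and go lower.

```bash
python3 -m jog '[[0,0,0,0,0,0,0],[0,0,0,0,0,0,0],[0,0,0,0,0,0,0],[0,0,0,0,0,0,0],[0,0,0,0,0,0,0],[0,0,0,0,0,0,0],[0,0,0,0,0,0,0],[0,0,0,0,0,0,0],[0,0,0,0,0,0,0],[0,0,0,0,0,0,0]]'
python3 -m jog '[[0,0,0,0,0.6,0,0],[0,0,0,0,1.3,0,0],[0,0,0,0,2,0,0],[0,0,0,0,2.7,0,0],[0,0,0,0,3.3,0,0],[0,0,0,0,3.8,0,0],[0,0,0,0,4.1,0,0],[0,0,0,0,4.1,0,0.3],[0,0,0,0,4.1,0,0.5],[0,0,0,0,4.1,0,0.6]]'
python3 -m jog '[[0,0,0,0,0,0,0.65],[0,0,0,0,0,0,0.7],[0,0,0,0,0,0,0.75],[0,0,0,0,0,0,0.8],[0,0,0,0,0,0,0.83],[0,0,0,0,0,0,0.86],[0,0,0,0,0,0,0.9],[0,0,0,0,0,0,0.95],[0,0,0,0,0,0,1],[0,0,0,0,0,0,1]]'
```

```text
time: 10.65
tcp_pos: [0.5652, -0.2331, 0.1066]
eef_rot: [[-0.16, -0.0, 0.987], [-0.987, -0.001, -0.16], [0.001, -1.0, -0.0]]
wrist_force: [0.7, -0.5, 0.4]
gripper_width: 0.996
time: 11.48
tcp_pos: [0.5654, -0.2332, 0.0659]
eef_rot: [[-0.16, 0.0, 0.987], [-0.987, -0.001, -0.16], [0.001, -1.0, 0.0]]
wrist_force: [-0.4, 0.7, -0.6]
gripper_width: 0.605
time: 12.32
tcp_pos: [0.5653, -0.2332, 0.0658]
eef_rot: [[-0.16, -0.0, 0.987], [-0.987, -0.001, -0.16], [0.001, -1.0, 0.0]]
wrist_force: [0.0, 1.3, -0.3]
gripper_width: 0.102
```

```bash
python3 -m jog '[[0,0,0,0,0,0,1],[0,0,0,0,-0.1,0,1],[0,0,0,0,-0.3,0,1],[0,0,0,0,-0.6,0,1],[0,0,0,0,-1,0,1],[0,0,0,0,-1.4,0,1],[0,0,0,0,-1.7,0,1],[0,0,0,0,-1.9,0,1],[0,0,0,0,-2,0,1],[0,0,0,0,-2,0,1]]' 60
cat > chk.py <<'E'
from w import *
import sys
c=cam('wrist');hsv=cv2.cvtColor(c['image'],cv2.COLOR_RGB2HSV);H,S,V=[hsv[...,i] for i in range(3)]
uv=np.argwhere((H>105)&(H<125)&(S>130))[:,::-1];uv=uv[(abs(uv[:,0]-316)<60)&(uv[:,1]<300)];P=depth(c,uv);t=(P-p)@R*100
k=abs(t[:,1]-np.median(t[:,1]))<.35;t=t[k];f=np.polyfit(t[:,2],t[:,1],1);g=np.polyfit(t[:,2],t[:,0],1)
print('bar top tool y',np.median(t[:,1]).round(2),'world z',np.median(P[k][:,2]).round(4),'tilt deg',np.degrees(np.arctan(f[0])).round(2),'yaw in tool',np.degrees(np.arctan(g[0])).round(2),'z range',t[:,2].min().round(2),t[:,2].max().round(2))
m=((H<8)|(H>172))&(S>150);uvb=np.argwhere(m)[:,::-1];uvb=uvb[abs(uvb[:,0]-316)<90];B=depth(c,uvb);tb=(B-p)@R*100
print('ball px',len(uvb),uvb.mean(0).round(1),'surface tool',np.median(tb,0).round(2),'world',np.median(B,0).round(4))
save(c,sys.argv[1])
E
python3 chk.py w5
```

```text
time: 13.15
tcp_pos: [0.5655, -0.2332, 0.0862]
eef_rot: [[-0.16, 0.0, 0.987], [-0.987, -0.001, -0.16], [0.001, -1.0, 0.0]]
wrist_force: [-0.5, -0.0, -4.0]
gripper_width: 0.101
p [ 0.5655 -0.2332  0.0862] heading -99.2 0.10093810058950885
bar top tool y -3.36 world z 0.1198 tilt deg 0.35 yaw in tool -0.06 z range -0.46 5.67
ball px 619 [315.3 222.6] surface tool [-0.67  3.06  0.27] world [ 0.5681 -0.2279  0.0556]
```

View pics/w5.png

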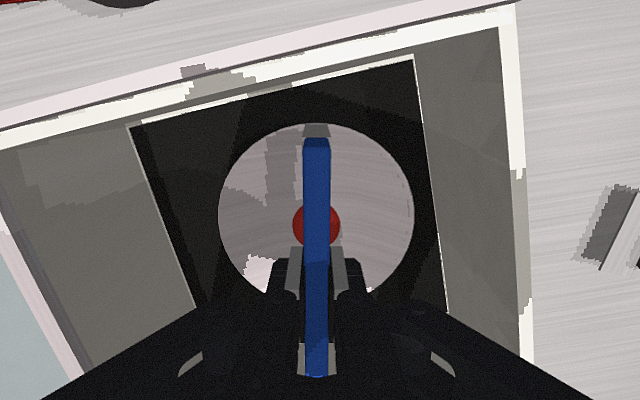

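```bash
python3 -m jog '[[0,0,0,0,-0.2,0,1],[0,0,0,0,-0.7,0,1],[0,0,0,0,-1.5,0,1],[0,0,0,0,-2.5,0,1],[0,0,0,0,-3.6,0,1],[0,0,0,0,-4.8,0,1],[0,0,0,0,-6,0,1],[0,0,0,0,-7.2,0,1],[0,0,0,0,-8.4,0,1],[0,0,0,0,-9.6,0,1]]'
python3 -m jog '[[0,0,0,0,-1.4,0,1],[0,0,0,0,-2.6,0,1],[0,0,0,0,-3.8,0,1],[0,0,0,0,-5,0,1],[0,0,0,0,-6,0,1],[0,0,0,0,-6.8,0,1],[0,0,0,0,-7.4,0,1],[0,0,0,0,-7.7,0,1],[0,0,0,0,-7.8,0,1],[0,0,0,0,-7.8,0,1]]'
python3 chk.py w6; python3 -c "
from w import *
print(tool([.4735,.2748,.26]))"
```

```text
time: 14.03
tcp_pos: [0.5654, -0.2331, 0.1834]
eef_rot: [[-0.16, 0.0, 0.987], [-0.987, -0.001, -0.16], [0.001, -1.0, 0.001]]
wrist_force: [1.0, 0.6, -3.3]
gripper_width: 0.1
time: 14.87
tcp_pos: [0.5652, -0.233, 0.2613]
eef_rot: [[-0.16, 0.0, 0.987], [-0.987, -0.001, -0.16], [0.001, -1.0, 0.0]]
wrist_force: [0.2, -0.0, -4.4]
gripper_width: 0.105
p [ 0.5652 -0.233   0.2613] heading -99.2 0.1054888664583486
bar top tool y -3.36 world z 0.2949 tilt deg 0.33 yaw in tool -0.07 z range -0.46 5.66
ball px 564 [314.3 225.5] surface tool [-0.68  3.03  0.23] world [ 0.5674 -0.2274  0.231 ]
p [ 0.5651 -0.233   0.261 ] heading -99.2 0.10432692275199028
[-48.66   0.06 -17.16]
```

```bash
python3 -m jog '[[0,-0.004,0,-0.09,0,-0.03,1],[0,-0.012,0,-0.28,0,-0.1,1],[0,-0.024,0,-0.57,0,-0.2,1],[0,-0.04,0,-0.94,0,-0.33,1],[0,-0.06,0,-1.41,0,-0.5,1],[0,-0.085,0,-1.98,0,-0.7,1],[0,-0.115,0,-2.64,0,-0.93,1],[0,-0.145,0,-3.4,0,-1.2,1],[0,-0.175,0,-4.15,0,-1.47,1],[0,-0.205,0,-4.9,0,-1.73,1]]'
python3 -c "
from w import *
d=tool([.4735,.2748,.26]);print(d,d/np.linalg.norm(d)*8.2)"
```

```text
time: 15.75
tcp_pos: [0.5557, -0.1808, 0.261]
eef_rot: [[0.048, -0.0, 0.999], [-0.999, -0.001, 0.048], [0.001, -1.0, -0.0]]
wrist_force: [-0.0, 1.0, -4.0]
gripper_width: 0.1
p [ 0.5557 -0.1808  0.261 ] heading -87.26 0.10007226474140556
[-45.9    0.07  -6.03] [-8.1301328   0.0123989  -1.06807627]
```

```bash
python3 -m jog '[[0,-0.03,0,-0.8,0,-0.1,1],[0,-0.06,0,-1.6,0,-0.21,1],[0,-0.09,0,-2.4,0,-0.31,1],[0,-0.12,0,-3.2,0,-0.42,1],[0,-0.15,0,-4,0,-0.52,1],[0,-0.18,0,-4.8,0,-0.63,1],[0,-0.21,0,-5.6,0,-0.73,1],[0,-0.24,0,-6.4,0,-0.84,1],[0,-0.27,0,-7.2,0,-0.94,1],[0,-0.3,0,-8,0,-1.05,1]]'
python3 -c "
from w import *
d=tool([.4735,.2748,.26]);print(d,d/np.linalg.norm(d)*8)"
```

```text
time: 16.58
tcp_pos: [0.5412, -0.1006, 0.261]
eef_rot: [[0.344, -0.0, 0.939], [-0.939, -0.001, 0.344], [0.001, -1.0, -0.0]]
wrist_force: [-0.6, 0.2, -3.5]
gripper_width: 0.103
p [ 0.5412 -0.1006  0.261 ] heading -69.9 0.10296823178712769
[-37.58   0.07   6.54] [-7.88152679  0.01468086  1.37161217]
```

```bash
python3 -m jog '[[0,-0.03,0,-0.79,0,0.14,1],[0,-0.06,0,-1.58,0,0.27,1],[0,-0.09,0,-2.36,0,0.41,1],[0,-0.12,0,-3.15,0,0.55,1],[0,-0.15,0,-3.94,0,0.69,1],[0,-0.18,0,-4.73,0,0.82,1],[0,-0.21,0,-5.52,0,0.96,1],[0,-0.24,0,-6.3,0,1.1,1],[0,-0.27,0,-7.09,0,1.23,1],[0,-0.3,0,-7.88,0,1.37,1]]'
python3 -c "
from w import *
d=tool([.4735,.2748,.26]);print(d,d/np.linalg.norm(d)*8)"
```

```text
time: 17.42
tcp_pos: [0.5269, -0.0211, 0.2609]
eef_rot: [[0.608, -0.0, 0.794], [-0.794, -0.001, 0.608], [0.001, -1.0, -0.0]]
wrist_force: [-0.3, -0.2, -2.8]
gripper_width: 0.098
p [ 0.5269 -0.0211  0.2609] heading -52.54 0.09793013165781181
[-26.74   0.07  13.76] [-7.11341739  0.01862151  3.66045712]
```

```bash
python3 -m jog '[[0,-0.03,0,-0.71,0,0.37,1],[0,-0.06,0,-1.42,0,0.73,1],[0,-0.09,0,-2.13,0,1.1,1],[0,-0.12,0,-2.85,0,1.46,1],[0,-0.15,0,-3.56,0,1.83,1],[0,-0.18,0,-4.27,0,2.2,1],[0,-0.21,0,-4.98,0,2.56,1],[0,-0.24,0,-5.69,0,2.93,1],[0,-0.27,0,-6.4,0,3.29,1],[0,-0.3,0,-7.11,0,3.66,1]]'
python3 -c "
from w import *
d=tool([.4735,.2748,.26]);print(d,d/np.linalg.norm(d)*8)"
```

```text
time: 18.25
tcp_pos: [0.5125, 0.0583, 0.2609]
eef_rot: [[0.817, -0.0, 0.576], [-0.576, -0.001, 0.817], [0.0, -1.0, -0.001]]
wrist_force: [0.5, 0.7, -3.7]
gripper_width: 0.105
p [0.5125 0.0583 0.2609] heading -35.18 0.10471287766599573
[-15.66   0.07  15.45] [-5.6948808   0.02545604  5.61851267]
```

```bash
python3 -m jog '[[0,-0.03,0,-0.57,0,0.56,1],[0,-0.06,0,-1.14,0,1.12,1],[0,-0.09,0,-1.71,0,1.69,1],[0,-0.12,0,-2.28,0,2.25,1],[0,-0.15,0,-2.85,0,2.81,1],[0,-0.18,0,-3.42,0,3.37,1],[0,-0.21,0,-3.99,0,3.93,1],[0,-0.24,0,-4.56,0,4.5,1],[0,-0.27,0,-5.12,0,5.06,1],[0,-0.3,0,-5.69,0,5.62,1]]'
python3 -c "
from w import *
d=tool([.4735,.2748,.26]);print(d,d/np.linalg.norm(d))"
```

```text
time: 19.08
tcp_pos: [0.4983, 0.1379, 0.2608]
eef_rot: [[0.952, -0.0, 0.306], [-0.306, -0.001, 0.952], [0.0, -1.0, -0.001]]
wrist_force: [0.1, -0.1, -3.2]
gripper_width: 0.101
p [0.4983 0.1379 0.2608] heading -17.82 0.10054881377302793
[-6.55  0.07 12.28] [-0.47061958  0.00502952  0.88232189]
```

```bash
python3 -m jog '[[0,-0.03,0,-0.38,0,0.71,1],[0,-0.06,0,-0.75,0,1.41,1],[0,-0.09,0,-1.13,0,2.12,1],[0,-0.12,0,-1.51,0,2.82,1],[0,-0.15,0,-1.88,0,3.53,1],[0,-0.18,0,-2.26,0,4.24,1],[0,-0.21,0,-2.64,0,4.94,1],[0,-0.24,0,-3.01,0,5.65,1],[0,-0.27,0,-3.39,0,6.35,1],[0,-0.3,0,-3.76,0,7.06,1]]'
python3 -c "
from w import *
d=tool([.4735,.2748,.26]);print(d,d/np.linalg.norm(d))"
```

```text
time: 19.92
tcp_pos: [0.4839, 0.2173, 0.2607]
eef_rot: [[1.0, -0.0, 0.008], [-0.008, -0.001, 1.0], [-0.0, -1.0, -0.001]]
wrist_force: [0.1, 0.4, -3.6]
gripper_width: 0.097
p [0.4839 0.2173 0.2607] heading -0.46 0.09699485111245523
[-1.08  0.07  5.74] [-0.18489546  0.01198396  0.98268512]
```

```bash
python3 -m jog '[[0,-0.03,0,-0.15,0,0.79,1],[0,-0.06,0,-0.3,0,1.57,1],[0,-0.09,0,-0.43,0,2.26,1],[0,-0.12,0,-0.56,0,2.95,1],[0,-0.15,0,-0.67,0,3.54,1],[0,-0.18,0,-0.76,0,4.03,1],[0,-0.21,0,-0.85,0,4.52,1],[0,-0.24,0,-0.93,0,4.91,1],[0,-0.27,0,-0.98,0,5.21,1],[0,-0.29,0,-1.02,0,5.4,1]]'
python3 chk.py w7; python3 -c "
from w import *
d=tool([.4735,.2748,.1634]);print(d)
c=cam('wrist');hsv=cv2.cvtColor(c['image'],cv2.COLOR_RGB2HSV)
c=cam('top');save(c,'top2')"
```

```text
time: 20.75
tcp_pos: [0.4741, 0.2717, 0.2607]
eef_rot: [[0.96, -0.0, -0.281], [0.281, -0.001, 0.96], [-0.0, -1.0, -0.001]]
wrist_force: [-0.0, 0.5, -3.0]
gripper_width: 0.104
p [0.4741 0.2717 0.2607] heading 16.33 0.10362412505480174
bar top tool y -3.36 world z 0.2943 tilt deg 0.29 yaw in tool -0.05 z range -0.49 5.58
ball px 546 [315.  227.8] surface tool [-0.84  3.03  0.16] world [0.4671 0.2727 0.2304]
p [0.4741 0.2719 0.2607] heading 16.37 0.10019096401334741
[0.03 9.73 0.3 ]
```

View pics/w7.png

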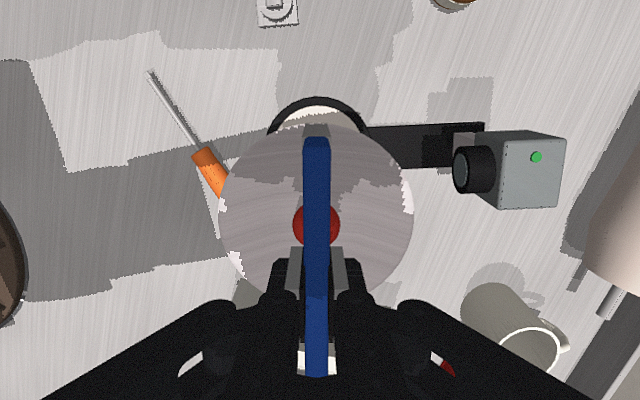

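```bash
python3 - <<'E'
from w import *
c=cam('wrist')
uv=np.array([[u,v] for u in range(440,590) for v in range(110,230)]);P=depth(c,uv)
q=P[(P[:,2]>.146)&(P[:,2]<.16)];print(len(q),np.median(q[:,2]),cv2.minAreaRect((q[:,:2]*1000).astype(np.float32)))
r=cv2.minAreaRect((q[:,:2]*1000).astype(np.float32));d=np.array(r[0])/1000-[.4735,.2748];print(np.degrees(np.arctan2(d[1],d[0])),np.linalg.norm(d))
E
```

```text
p [0.4741 0.2714 0.2607] heading 16.16 0.10148366476842254
4572 0.15213105446708108 ((629.61865234375, 327.96453857421875), (51.44451141357422, 56.73997497558594), 18.513839721679688)
18.80572707598909 0.1649227145405941
```

```bash
python3 -m jog '[[0,-0.01,0,0,0.1,0.05,1],[0,-0.02,0,0,0.4,0.1,1],[0,-0.03,0,0,0.9,0.15,1],[0,-0.042,0,0,1.6,0.2,1],[0,-0.042,0,0,2.4,0.25,1],[0,-0.042,0,0,3.2,0.3,1],[0,-0.042,0,0.03,4,0.3,1],[0,-0.042,0,0.03,4.8,0.3,1],[0,-0.042,0,0.03,5.6,0.3,1],[0,-0.042,0,0.03,6.4,0.3,1]]'
python3 -m jog '[[0,0,0,0,0.7,0,1],[0,0,0,0,1.3,0,1],[0,0,0,0,1.9,0,1],[0,0,0,0,2.4,0,1],[0,0,0,0,2.8,0,1],[0,0,0,0,3.1,0,1],[0,0,0,0,3.25,0,1],[0,0,0,0,3.3,0,1],[0,0,0,0,3.3,0,1],[0,0,0,0,3.3,0,1]]'
python3 chk.py w8; python3 -c "
from w import *
print(tool([.4735,.2748,.1634]))
c=cam('side');im=c['image'];hsv=cv2.cvtColor(im,cv2.COLOR_RGB2HSV)
m=((hsv[...,0]<6)|(hsv[...,0]>174))&(hsv[...,1]>150);m[:,:200]=0;m[:,360:]=0
uv=np.argwhere(m)[:,::-1];print(len(uv),uv.mean(0),plane(c,[uv.mean(0)],.125))
cv2.imwrite('pics/s2.png',cv2.resize(im[90:270,170:470],None,fx=2.6,fy=2.6)[:,:,::-1])"
```

```text
time: 21.78
tcp_pos: [0.4735, 0.2741, 0.1957]
eef_rot: [[0.948, -0.0, -0.318], [0.318, -0.001, 0.948], [-0.001, -1.0, -0.001]]
wrist_force: [0.3, 0.9, -3.9]
gripper_width: 0.105
time: 22.62
tcp_pos: [0.4737, 0.2742, 0.163]
eef_rot: [[0.948, 0.0, -0.318], [0.318, -0.001, 0.948], [-0.0, -1.0, -0.001]]
wrist_force: [-0.6, -0.7, -3.1]
gripper_width: 0.101
p [0.4737 0.2742 0.163 ] heading 18.54 0.10092656416701797
bar top tool y -3.36 world z 0.1966 tilt deg 0.29 yaw in tool -0.1 z range -0.53 5.58
ball px 543 [315.1 226.9] surface tool [-0.84  3.04  0.14] world [0.467  0.2749 0.1326]
p [0.4737 0.2742 0.163 ] heading 18.54 0.10087643122042676
[ 0.   -0.04  0.06]
55 [264.8        170.43636364] [[0.47419176 0.27399404 0.125     ]]
```

View pics/s2.png

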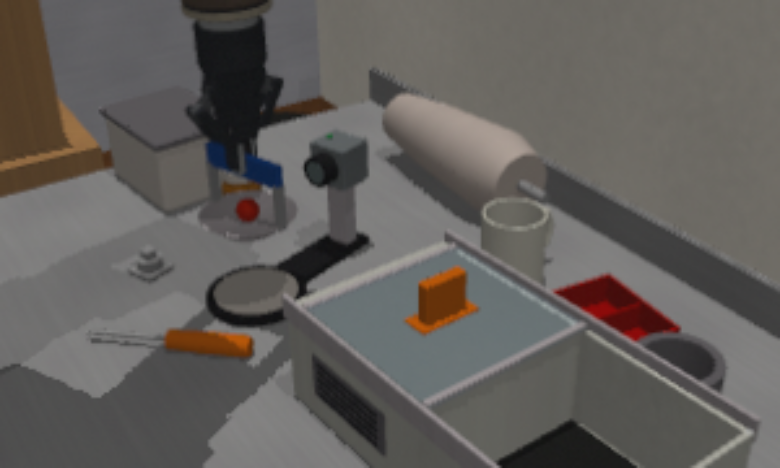

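The side view shows the ball in the dish at lens height: it is at about (265,170) in the full picture, which casts to (0.474, 0.274). The guard is open and the bystanders haven't moved. I'll hold still for one call, then hand in.

```bash
python3 -m jog '[[0,0,0,0,0,0,1],[0,0,0,0,0,0,1],[0,0,0,0,0,0,1],[0,0,0,0,0,0,1],[0,0,0,0,0,0,1],[0,0,0,0,0,0,1],[0,0,0,0,0,0,1],[0,0,0,0,0,0,1],[0,0,0,0,0,0,1],[0,0,0,0,0,0,1]]'
python3 chk.py w9; python3 -c "
from station import env
print(env.close_job())"
```

```text
time: 23.55
tcp_pos: [0.4737, 0.2742, 0.163]
eef_rot: [[0.948, 0.0, -0.318], [0.318, -0.001, 0.948], [-0.0, -1.0, -0.001]]
wrist_force: [0.0, 0.2, -4.2]
gripper_width: 0.1
p [0.4737 0.2742 0.163 ] heading 18.54 0.10026404039967132
bar top tool y -3.36 world z 0.1966 tilt deg 0.25 yaw in tool -0.04 z range -0.52 5.59
ball px 541 [315.1 226.9] surface tool [-0.84  3.04  0.13] world [0.467  0.275  0.1326]
the job is handed in; nothing more can be done
None
```

I slid the guard open by about 184 mm and lifted the dish by its bar. I then turned it 118° on the way so the bar lay across the camera's view, and handed the job in at about 23.6 s with the dish still held there. No verdict was reported.

**Last checks:**
- **Ball:** it lay within about 1 mm of the spot over the plate's centre, seen from the side camera. Its height of about 125 mm is worked out from the bar height.
- **Dish:** tilt along the bar was 0.25°; tilt across it was not measured. The bar was within about 1° of square. Neither the arm nor the ball moved over the final hold.
- **Grip:** the fingers were stopped on the bar with about 4 N of weight showing at the wrist.
- **Guard and bystanders:** the side picture showed the guard still open and the bystanders in view unmoved. I did not measure their positions again.

**What disagreed:**
- **Missed first grasp:** the fingers shut above the bar without touching the dish. The cameras showed the fingertips about 12–18 mm behind the reported TCP, not 19 mm ahead as stated. Going 25 mm lower gave a firm grip.
- **Guard grip:** because of that same offset, the guard's handle was probably held only near its top.

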